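Press two pigment-jar lids home at the pottery bench

TASK

The lids of the pigment jars on the pottery bench are standing up off their rims. Press the lids of the two round jars, the wide low one and the tall narrow one, straight down until they sit fully home, keeping the jars standing where they are. The square jar is still in use: leave it and its raised lid as they are.

Things in the scene. Friction and masses are not known exactly. Their poses are not given: they have to be found in the camera images.
- wide_lid_top (a point): Top centre of the wide low round clay jar's lid, z axis up. Jar 120 mm across, rim 80 mm above the table, loose, about 0.9 kg. Flat wooden lid 116 mm, 10 mm thick, on a rubber plug that slides straight down with about 7 N of friction and stays where left; it starts 10 to 14 mm above the rim (this point 100 to 104 mm above the table). Fully home, wood on rim: this point at 90 mm.
- tall_lid_top (a point): Top centre of the tall narrow round clay jar's lid, z axis up. Jar 84 mm across, rim 150 mm above the table, loose, about 0.9 kg. Flat wooden lid 80 mm, 10 mm thick, on a rubber plug that slides straight down with about 7 N of friction and stays where left; it starts 10 to 14 mm above the rim (this point 170 to 174 mm above the table). Fully home, wood on rim: this point at 160 mm.
- square_lid_top (a point): Top centre of the square clay jar's lid, z axis up. Jar 100 x 100 mm, rim 110 mm above the table, loose, about 0.9 kg. Flat wooden lid 96 x 96 mm, 10 mm thick, on a rubber plug that slides straight down with about 7 N of friction and stays where left; it starts 10 to 14 mm above the rim (this point 130 to 134 mm above the table). To be left alone.

How it is judged:
By the outcome, as a careful person would: the job done as asked, in the order asked, and still so for the second after the job is handed in, with the robot touching nothing.
It also fails if it takes over 38 s, if anything falls off the work surface, if the arm or the gripper's body presses on something with over 40 N, if the wrist force passes 120 N, or if a joint passes its speed limit or range.

ROBOT

A 6-joint arm with a two-finger parallel gripper is mounted at the origin on the work surface. World frame = base frame: x ahead of the robot, y to its left, z up, the work surface at z = 0. Lengths are in m, angles in degrees, forces in N, time in s.
With the tool pointing down it reaches from about 0.3 to 0.75 m from the base axis. Payload 8.5 kg.
Tool frame: the origin (TCP) lies at the very end of the fingers, on their centre line; the grasp point (between the pads) lies env.pinch_z behind it (env.pinch_z is the distance from the TCP to the grasp point, in m); z points along the fingers, y is the line along which they close (so a half turn about z gives the same grasp; the last joint's range is limited). The gripper opens to 85 mm and grips with 20 to 120 N. Pads are 22 mm wide; open, the fingers measure 114 mm over their backs; the gripper's body (76 mm by 85 mm) begins 54 mm behind the grasp point. The pads swing forward as they close: fully open they stand 13 mm farther back than shut.
Start: joints at [-75.476, 21.807, 74.336, -0, 83.858, -12.336], TCP at [0.248, -0.491, 0.231] pointing down, gripper open.
Joint ranges: [-178.18, 178.18], [-50.72, 133.34], [12.68, 142.11], [-81.47, 261.47], [9.98, 163.14], [-165.26, 165.26]. Speed limits (degrees/s): [136.94, 136.94, 180, 180, 180, 180].

INTERFACE

Orientations are given as a 3x3 rotation matrix whose columns are the frame's x, y, z axes.
In Python, from rig import telemetry, get_image, env gives the robot as it stands. The module is installed in compiled form; this text tells all that it offers.
- The arm moves only by the tool apply_moves, never from a script. Its argument "series" is a list of rows, each a list of 7 numbers: the shift along the tool's x, y, z in mm, then the turn, a rotation vector about the tool's x, y, z in degrees, then the opening, from 0 (shut) to 1 (fully open). A call has 1 to 12 rows; each row shifts and turns the commanded pose from where the row before left it, along the tool's axes as they then stand; what a row does not reach is not made up. A row lasts 1/8 s, in which the tool goes at most 62.5 mm and 10.7 degrees, less where a joint would pass 70% of its speed; a pose out of reach is approached as far as the arm can. A call with a gripper value outside its range is refused whole. The fingers move at their own pace and stop on an object; "grip_force" is the grip in N (left out, the last holds). Time passes only in rows, so rows that do not move let the fingers close. It gives the time, the measured TCP pose, the force, the opening and the grip force at its end, in the units of the state.
- telemetry.observe(): the state, without advancing time (a new reading comes with each control period).
- get_image(name): name is "side" or "top"; returns a dict with "frame" (480x640x3 uint8, red, green, blue), "z_map" (480x640 float32, m along the optical axis (not along the pixel's ray), 0 where there is no reading), "vertical_fov" (degrees; the focal length in pixels is half the picture's height over the tangent of half this angle, whatever the lens; pixels are square), "cx", "cy" (the principal point, pixels), "dist" ([k1, k2, p1, p2, k3] as OpenCV has them; the pictures are not rectified), "eye" and "attitude" of the camera in the world. Camera axes: x right, y up, looking along -z (the intrinsics and any distortion apply to the point x, -y, -z); pixel columns grow to the right and rows downward; lengths in m; the calibration is good to about 2 mm. A picture is of the moment at which its call begins.
- env.close_job(): hands the job in; it is judged then, once.
The state is a dict: "time_s": time; "q": joint angles; "qvel": joint speeds; "joint_efforts": joint torques, N m; "position": TCP position; "tool_rot": TCP orientation; "ft_force": force on the tool from outside, world axes, zero at the start; "wrist_torque": the same for the moment, N m; "grip_width": finger opening in m; "gripper_force": force on a finger pad.
Only numpy, scipy, OpenCV 4.12 (cv2) and the standard library are available. Lean on these libraries where they do the work, as an engineer would, in place of code of your own. Each camera call takes 0.05 s, during which the arm holds its last target. There are 200 camera calls.

## Working session

There is one attempt and no reset: what is moved stays moved. The work goes in short steps, Python scripts to look and compute and a tool call to move; the robot and the scene stay as the last step left them, time stands still between calls to the robot, and variables do not carry over. Pictures are saved under pics/ and viewed, at most 10 in all, crops included, and the job is handed in when it is done.

Besides the shell and the picture viewer there is one more tool, called after "Request:" by a JSON object that holds its "op" and its "data". apply_moves: Moves the arm, as the interface text tells. Its arguments: {"type":"object","properties":{"series":{"type":"array"},"grip_force":{"type":"number"}},"required":["series"]}

```bash
mkdir -p pics; cat > h.py <<'E'
import numpy as np, cv2
from rig import telemetry, get_image, env
def shot(name,fn=None):
    d=get_image(name)
    if fn: cv2.imwrite('pics/'+fn,d['frame'][:,:,::-1])
    return d
def cloud(d):
    f=240/np.tan(np.radians(d['vertical_fov'])/2)
    K=np.array([[f,0,d['cx']],[0,f,d['cy']],[0,0,1]])
    v,u=np.mgrid[0:480,0:640]
    p=cv2.undistortPoints(np.stack([u,v],-1).reshape(-1,1,2).astype(float),K,np.array(d['dist'],float)).reshape(480,640,2)
    z=d['z_map'].astype(float)
    c=np.stack([p[...,0]*z,-p[...,1]*z,-z],-1)
    w=c@np.array(d['attitude']).T+np.array(d['eye'])
    w[z<=0]=np.nan
    return w
E
python3 - <<'E'
from h import *
s=telemetry.observe();print(s['time_s'],s['position'],np.round(s['tool_rot'],3),s['ft_force'],env.pinch_z)
for n in('top','side'):
    d=shot(n,n+'1.png');w=cloud(d);print(n,d['eye'],d['dist'])
    np.save(n+'.npy',w)
    print(np.nanpercentile(w[...,2],[1,20,50,90,99]))
    for lo,hi in((.093,.112),(.123,.142),(.163,.182)):
        m=((w[...,2]>lo)&(w[...,2]<hi)).astype(np.uint8)
        k,l,st,ce=cv2.connectedComponentsWithStats(m)
        for i in range(1,k):
            if st[i,4]>150:
                q=w[l==i];print(lo,st[i],ce[i].round(),'mid',((q.max(0)+q.min(0))/2).round(4),'ext',np.ptp(q,axis=0).round(3),'zmed',np.median(q[:,2]).round(4))
E
```

```text
0.0 [ 0.24842165 -0.49035489  0.23069723] [[ 0.892  0.452 -0.   ]
 [ 0.452 -0.892  0.001]
 [ 0.    -0.001 -1.   ]] [0.1197345  0.03659436 1.01495421] 0.0187
top [0.42468582 0.01276708 1.16180887] [-0.12885695  0.          0.          0.          0.        ]
[-0.75700787 -0.00302452  0.00114367  0.20315781  0.68363517]
0.093 [122  82  32  31 280] [142. 101.] mid [0.8368 0.4193 0.1025] ext [0.071 0.071 0.019] zmed 0.1016
0.093 [506  84  34  36 151] [517. 107.] mid [ 0.822  -0.4351  0.1025] ext [0.083 0.071 0.019] zmed 0.1029
0.093 [  23  169   66   69 3155] [ 55. 203.] mid [0.6008 0.6009 0.0974] ext [0.153 0.158 0.009] zmed 0.0956
0.093 [432 187  44  46 257] [443. 213.] mid [ 0.5783 -0.2697  0.1025] ext [0.096 0.088 0.019] zmed 0.107
0.093 [ 248  232   55   55 2392] [275. 259.] mid [0.4756 0.1093 0.1033] ext [0.113 0.114 0.013] zmed 0.1042
0.093 [170 252  41  43 272] [189. 272.] mid [0.4465 0.2903 0.0996] ext [0.089 0.086 0.013] zmed 0.0993
0.093 [ 47 337  26  28 420] [ 59. 351.] mid [0.2798 0.5724 0.1075] ext [0.058 0.059 0.009] zmed 0.1098
0.123 [511  67  48  49 407] [526.  99.] mid 
[... 3323 characters left out ...]
] mid [ 1.8533 -0.8247  0.1725] ext [0.028 0.865 0.019] zmed 0.1723
0.163 [522   0 118  26 443] [585.  11.] mid [-0.0714 -2.0311  0.1725] ext [0.563 0.052 0.019] zmed 0.1732
0.163 [280  95  29  15 211] [294. 103.] mid [ 0.7973 -0.6105  0.1725] ext [0.086 0.078 0.019] zmed 0.1725
0.163 [246 119  28  13 170] [260. 125.] mid [ 0.8366 -0.4521  0.1726] ext [0.07  0.071 0.019] zmed 0.169
0.163 [319 209  35  25 681] [336. 221.] mid [ 0.4835 -0.1349  0.1698] ext [0.078 0.081 0.013] zmed 0.1717
0.163 [ 391  290  205   70 2400] [481. 340.] mid [0.0987 0.0687 0.1725] ext [0.392 0.126 0.019] zmed 0.173
0.163 [ 19 351  43  42 241] [ 37. 372.] mid [0.8287 0.4536 0.1725] ext [0.032 0.092 0.019] zmed 0.1754
```

View pics/top1.png

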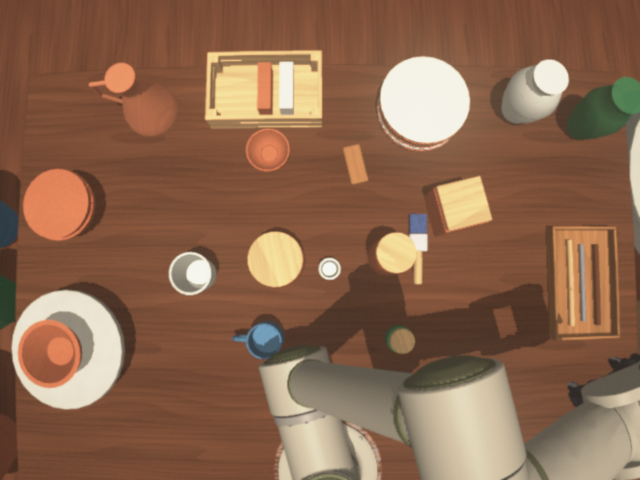

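View pics/side1.png

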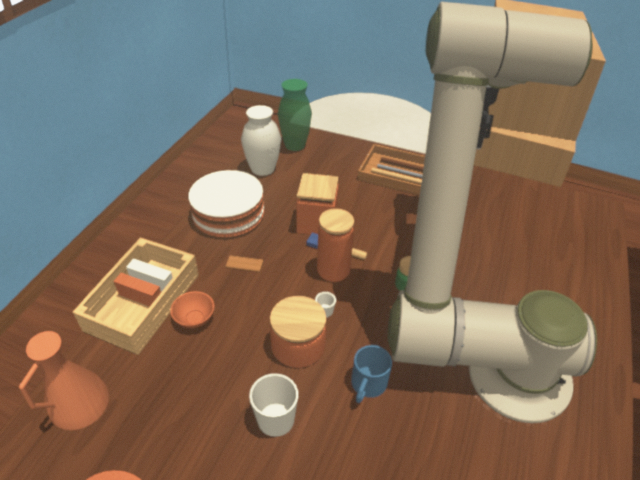

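The top view shows the round wooden lids at pixels (275,259) for the wide jar and (396,252) for the tall one, with the square lid at (464,203). The side view agrees. Both views give the same positions:

| Lid | x (m) | y (m) | z (m) |
|---|---|---|---|
| Wide | 0.4755 | 0.1095 | 0.104 |
| Tall | 0.4837 | -0.135 | 0.171 |

Heights and diameters match the spec. I'll press the wide lid first, with the fingers shut.

Request:
{"op": "apply_moves", "data": {"series": [[39.5,-36,0,0,0,0,0],[39.5,-36,0,0,0,0,0],[39.5,-36,0,0,0,0,0],[39.5,-36,0,0,0,0,0],[39.5,-36,0,0,0,0,0],[39.5,-36,0,0,0,0,0],[39.5,-36,0,0,0,0,0],[39.5,-36,0,0,0,0,0],[39.5,-36,0,0,0,0,0],[39.5,-36,0,0,0,0,0],[39.5,-36,0,0,0,0,0],[39.5,-36,0,0,0,0,0]], "grip_force": 30}}

```text
time_s: 1.6
position: [0.4764, 0.1107, 0.2312]
tool_rot: [[0.892, 0.452, -0.0], [0.452, -0.892, -0.0], [-0.0, -0.0, -1.0]]
ft_force: [1.7, -1.0, 0.3]
grip_width: -0.0002
gripper_force: 0.0
```

Request:
{"op": "apply_moves", "data": {"series": [[0,0,40,0,0,0,0],[0,0,40,0,0,0,0],[0,0,25,0,0,0,0],[0,0,12,0,0,0,0],[0,0,2,0,0,0,0],[0,0,0,0,0,0,0]]}}

```text
time_s: 2.35
position: [0.4766, 0.1089, 0.1131]
tool_rot: [[0.892, 0.452, 0.001], [0.452, -0.892, -0.0], [0.001, 0.001, -1.0]]
ft_force: [0.1, -0.5, 0.2]
grip_width: 0.0
gripper_force: 0.0
```

Request:
{"op": "apply_moves", "data": {"series": [[0,0,2,0,0,0,0],[0,0,2,0,0,0,0],[0,0,2,0,0,0,0],[0,0,2,0,0,0,0],[0,0,2,0,0,0,0],[0,0,2,0,0,0,0],[0,0,0,0,0,0,0]]}}

```text
time_s: 3.22
position: [0.4762, 0.1089, 0.1005]
tool_rot: [[0.892, 0.452, 0.0], [0.452, -0.892, -0.0], [0.0, 0.0, -1.0]]
ft_force: [0.1, -0.5, 4.5]
grip_width: 0.0001
gripper_force: 1.9
```

Contact at about 101 mm. Next I'll press on slowly.

Request:
{"op": "apply_moves", "data": {"series": [[0,0,1.5,0,0,0,0],[0,0,1.5,0,0,0,0],[0,0,1.5,0,0,0,0],[0,0,1.5,0,0,0,0],[0,0,1,0,0,0,0],[0,0,0,0,0,0,0]]}}

```text
time_s: 3.98
position: [0.4762, 0.1089, 0.0935]
tool_rot: [[0.892, 0.452, 0.0], [0.452, -0.892, -0.0], [0.0, 0.0, -1.0]]
ft_force: [-0.9, 0.2, 5.2]
grip_width: 0.0002
gripper_force: 2.4
```

Request:
{"op": "apply_moves", "data": {"series": [[0,0,1,0,0,0,0],[0,0,1,0,0,0,0],[0,0,0,0,0,0,0]]}}

```text
time_s: 4.35
position: [0.4762, 0.1089, 0.0916]
tool_rot: [[0.892, 0.452, 0.0], [0.452, -0.892, -0.0], [0.0, 0.0, -1.0]]
ft_force: [-1.2, -0.6, 5.6]
grip_width: 0.0
gripper_force: 2.5
```

Request:
{"op": "apply_moves", "data": {"series": [[0,0,0.7,0,0,0,0],[0,0,0.7,0,0,0,0],[0,0,0,0,0,0,0]]}}

```text
time_s: 4.72
position: [0.4762, 0.1089, 0.0902]
tool_rot: [[0.892, 0.452, 0.0], [0.452, -0.892, -0.0], [0.0, 0.0, -1.0]]
ft_force: [-1.6, 0.5, 5.6]
grip_width: 0.0003
gripper_force: 2.7
```

Request:
{"op": "apply_moves", "data": {"series": [[0,0,0.4,0,0,0,0],[0,0,0,0,0,0,0]]}}

```text
time_s: 4.97
position: [0.4762, 0.1089, 0.09]
tool_rot: [[0.892, 0.452, 0.0], [0.452, -0.892, -0.0], [0.0, 0.0, -1.0]]
ft_force: [-2.0, -0.4, 8.7]
grip_width: 0.0
gripper_force: 4.0
```

Request:
{"op": "apply_moves", "data": {"series": [[0,0,0.5,0,0,0,0],[0,0,0,0,0,0,0]]}}

```text
time_s: 5.22
position: [0.4762, 0.1089, 0.09]
tool_rot: [[0.892, 0.452, 0.001], [0.452, -0.892, -0.0], [0.001, 0.001, -1.0]]
ft_force: [-3.7, -0.2, 13.4]
grip_width: -0.0002
gripper_force: 6.6
```

The wide lid stopped at 90.0 mm and the force rose sharply, so it is home. I'll lift straight up and go to the tall jar.

Request:
{"op": "apply_moves", "data": {"series": [[0,0,-5,0,0,0,0],[0,0,-25,0,0,0,0],[0,0,-50,0,0,0,0],[0,0,-45,0,0,0,0],[0,0,-15,0,0,0,0],[-20,43,0,0,0,0,0],[-22,46,0,0,0,0,0],[-22,46,0,0,0,0,0],[-22,46,0,0,0,0,0],[-17.5,40,0,0,0,0,0],[0,0,0,0,0,0,0],[0,0,0,0,0,0,0]]}}

```text
time_s: 6.72
position: [0.4835, -0.1346, 0.2288]
tool_rot: [[0.892, 0.452, -0.0], [0.452, -0.892, 0.001], [-0.0, -0.001, -1.0]]
ft_force: [-0.7, 0.7, -0.1]
grip_width: -0.0003
gripper_force: 0.0
```

```bash
cat > chk.py <<'E'
from h import *
import sys
s=telemetry.observe();print(s['time_s'],s['position'],s['ft_force'])
d=shot('side',sys.argv[1]);w=cloud(d)
for nm,c,z0,r in(('wide',(.4755,.1095),.085,.075),('tall',(.4837,-.135),.15,.06),('square',(.588,-.285),.12,.085)):
    m=(np.hypot(w[...,0]-c[0],w[...,1]-c[1])<r)&(w[...,2]>z0)&(w[...,2]<z0+.03)
    q=w[m];zm=np.percentile(q[:,2],70);q=q[abs(q[:,2]-zm)<.005]
    print(nm,len(q),((q.max(0)+q.min(0))/2).round(4),np.ptp(q,axis=0).round(3),np.median(q[:,2]).round(4))
E
python3 chk.py side2.png
```

```text
6.725 [ 0.48354735 -0.13459386  0.22881389] [-0.66209454  0.66510435 -0.11184048]
wide 1963 [0.4753 0.1094 0.0916] [0.116 0.116 0.009] 0.0912
tall 634 [ 0.4833 -0.1341  0.1723] [0.08 0.08 0.01] 0.1719
square 779 [ 0.588  -0.2828  0.1329] [0.11  0.116 0.01 ] 0.1322
```

Request:
{"op": "apply_moves", "data": {"series": [[0,0,25,0,0,0,0],[0,0,18,0,0,0,0],[0,0,8,0,0,0,0],[0,0,0,0,0,0,0],[0,0,1.5,0,0,0,0],[0,0,1.5,0,0,0,0],[0,0,1.5,0,0,0,0],[0,0,1.5,0,0,0,0],[0,0,1.5,0,0,0,0],[0,0,1.5,0,0,0,0],[0,0,0,0,0,0,0]]}}

```text
time_s: 8.15
position: [0.4837, -0.1351, 0.1694]
tool_rot: [[0.892, 0.452, 0.0], [0.452, -0.892, -0.0], [0.0, 0.0, -1.0]]
ft_force: [-1.1, 1.2, 3.7]
grip_width: 0.0003
gripper_force: 2.1
```

Request:
{"op": "apply_moves", "data": {"series": [[0,0,1.5,0,0,0,0],[0,0,1.5,0,0,0,0],[0,0,1,0,0,0,0],[0,0,1,0,0,0,0],[0,0,0,0,0,0,0]]}}

```text
time_s: 8.78
position: [0.4837, -0.1351, 0.1644]
tool_rot: [[0.892, 0.452, 0.0], [0.452, -0.892, -0.0], [0.0, 0.001, -1.0]]
ft_force: [-1.3, -0.4, 4.7]
grip_width: -0.0002
gripper_force: 2.6
```

Request:
{"op": "apply_moves", "data": {"series": [[0,0,1,0,0,0,0],[0,0,1,0,0,0,0],[0,0,1,0,0,0,0],[0,0,0.7,0,0,0,0],[0,0,0.7,0,0,0,0],[0,0,0,0,0,0,0]]}}

```text
time_s: 9.52
position: [0.4838, -0.1351, 0.1601]
tool_rot: [[0.892, 0.452, 0.001], [0.452, -0.892, -0.0], [0.0, 0.001, -1.0]]
ft_force: [-1.6, 0.5, 5.6]
grip_width: 0.0004
gripper_force: 2.8
```

Request:
{"op": "apply_moves", "data": {"series": [[0,0,0.5,0,0,0,0],[0,0,0,0,0,0,0]]}}

```text
time_s: 9.78
position: [0.4838, -0.1351, 0.16]
tool_rot: [[0.892, 0.452, 0.001], [0.452, -0.892, -0.001], [0.001, 0.001, -1.0]]
ft_force: [-2.0, 1.7, 9.8]
grip_width: 0.0001
gripper_force: 4.7
```

Request:
{"op": "apply_moves", "data": {"series": [[0,0,0.5,0,0,0,0],[0,0,0,0,0,0,0]]}}

```text
time_s: 10.02
position: [0.4839, -0.1352, 0.16]
tool_rot: [[0.892, 0.452, 0.002], [0.452, -0.892, -0.001], [0.001, 0.002, -1.0]]
ft_force: [-3.5, 1.3, 12.8]
grip_width: 0.0
gripper_force: 6.7
```

Request:
{"op": "apply_moves", "data": {"series": [[0,0,-5,0,0,0,0],[0,0,-25,0,0,0,0],[0,0,-40,0,0,0,0],[0,0,-20,0,0,0,0],[0,0,0,0,0,0,0],[0,0,0,0,0,0,0]]}}

```text
time_s: 10.78
position: [0.4833, -0.1348, 0.2474]
tool_rot: [[0.892, 0.452, -0.002], [0.452, -0.892, 0.001], [-0.001, -0.002, -1.0]]
ft_force: [-0.2, -0.0, 0.4]
grip_width: -0.0001
gripper_force: 0.0
```

```bash
python3 chk.py side3.png
```

```text
10.775 [ 0.48330368 -0.13483175  0.24742879] [-0.20106982 -0.04637132  0.37767048]
wide 1969 [0.4749 0.1086 0.0918] [0.115 0.118 0.01 ] 0.0912
tall 639 [ 0.4838 -0.1354  0.1612] [0.079 0.081 0.008] 0.1615
square 800 [ 0.5861 -0.2819  0.1329] [0.114 0.115 0.01 ] 0.1322
```

View pics/side3.png

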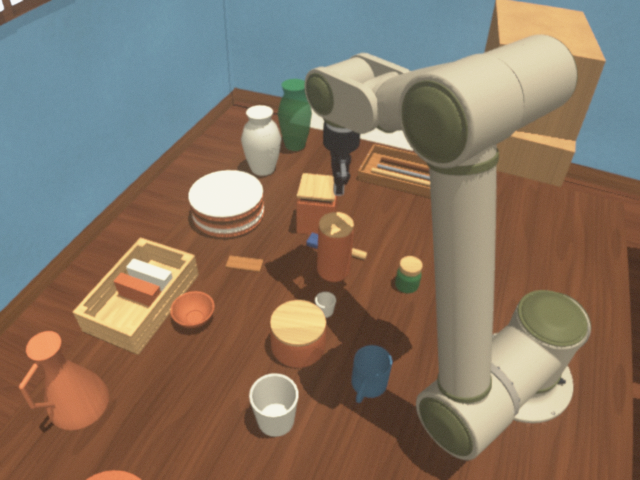

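The picture shows the wide lid at (298,325) and the tall lid at (336,224) sitting flush on their rims. The square jar's lid at (317,187) is still raised, nothing has moved, and the gripper is clear. I'll hand in the job.

```bash
python3 -c "
from rig import env
print(env.close_job())"
```

```text
the job is handed in; nothing more can be done
None
```

I pressed both round jars' lids fully home (wide at 90 mm, tall at 160 mm), left the square jar and its raised lid untouched, and handed the job in at about 11 s.

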